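Hook the cradle crate out of the rack and load the tube

ROBOT

A 6-joint arm with a two-finger parallel gripper is mounted at the origin on the work surface. World frame = base frame: x ahead of the robot, y to its left, z up, the work surface at z = 0. Lengths are in m, angles in rad, forces in N, time in s.
With the tool pointing down it reaches from about 0.35 to 0.975 m from the base axis. Payload 17.4 kg.
Tool frame: the origin (TCP) lies between the finger pads; the fingertips stand robot.tcp_to_tips ahead of it and the grasp point (between the pads) lies 2 mm behind it (robot.tcp_to_tips is the distance from the TCP to the fingertips, in m); z points along the fingers, y is the line along which they close (so a half turn about z gives the same grasp; the last joint's range is limited). The gripper opens to 85 mm and grips with 20 to 120 N. Pads are 22 mm wide; open, the fingers measure 114 mm over their backs; the gripper's body (76 mm by 85 mm) begins 54 mm behind the grasp point. The pads swing forward as they close: fully open they stand 13 mm farther back than shut.
Start: joints at [-1.342, 0.116, 1.442, -0, 1.584, -0.038], TCP at [0.178, -0.651, 0.248] pointing down, gripper open.
Joint ranges: [-2.83, 2.83], [-0.83, 2.19], [0.07, 2.5], [-1.14, 4.28], [0.01, 3], [-2.97, 2.97]. Speed limits (rad/s): [1.89, 1.89, 2.22, 3.14, 3.14, 3.14].

INTERFACE

Orientations are given as [roll, pitch, yaw] about the fixed x, y, z axes, in that order (R = Rz(yaw) Ry(pitch) Rx(roll)).
In Python, from workcell import monitor, imaging, job, robot gives the robot as it stands.
- The arm moves only by the shell command python3 -m crank 'ROWS' [FORCE]. ROWS is JSON, a list of rows, each an object of numbers: "gripper": the opening, from 0 (shut) to 1 (fully open); "dx", "dy", "dz": the shift along the world's x, y, z in m; "yaw": the turn about the world's z in degrees. A call has 1 to 12 rows; each row shifts and turns the commanded pose from where the row before left it; what a row does not reach is not made up. A row lasts 1/8 s, in which the tool goes at most 62.5 mm and 10.7 degrees, less where a joint would pass 70% of its speed; a pose out of reach is approached as far as the arm can. A call is refused whole if a number of a shift passes 0.0625 or a number of a turn 10.7, either way. A call with a gripper value outside its range is refused whole. The fingers move at their own pace and stop on an object; FORCE is the grip in N (left out, the last holds). Time passes only in rows, so rows that do not move let the fingers close. It gives the time, the measured TCP pose, the force, the opening and the grip force at its end, in the units of the state.
- monitor.state(): the state, without advancing time (a new reading comes with each control period).
- imaging.get_image(name): name is "side" or "top"; returns (picture, depth): 400x640x3 uint8, red, green, blue; 400x640 float32, m along the optical axis (not along the pixel's ray), 0 where there is no reading.
- imaging.camera_model(name): a dict with "fx", "fy", "cx", "cy" (pixels), "R" (3x3) and "t" (3): a world point X has camera coordinates R X + t. Camera axes: x right, y down, z forward; pixel columns grow to the right and rows downward; lengths in m; the calibration is good to about 2 mm. A picture is of the moment at which its call begins. camera_model takes no time and is no camera call.
- job.close_job(): hands the job in; it is judged then, once.
The state is a dict: "time": time; "qpos": joint angles; "qd": joint speeds; "joint_efforts": joint torques, N m; "eef_pos": TCP position; "orientation": TCP orientation; "contact_force": force on the tool from outside, world axes, zero at the start; "wrist_torque": the same for the moment, N m; "gripper_width": finger opening in m; "grasp_force": force on a finger pad.
Only numpy, scipy, OpenCV 4.12 (cv2) and the standard library are available. Lean on these libraries where they do the work, as an engineer would, in place of code of your own. Each camera call takes 0.05 s, during which the arm holds its last target. There are 200 camera calls.

TASK

Use the pull hook to drag the green crate by its orange front lip out from under the low blue rack, until its whole front edge stands on the yellow band; touch the crate only with the hook, never with the gripper. Put the hook back down on the bench, outside the crate, then lay the copper tube across the crate's two wooden V supports so that it is cradled in both. Leave the can, the hammer and the wooden plank where they are.

Things in the scene. Friction and masses are not known exactly. Their poses are not given: they have to be found in the camera images.
- rack: Low blue rack fixed to the bench: 300 mm wide, 250 mm deep, top 145 mm high, roofed by a wire deck (underside 125 mm above the bench), open between four 16 mm corner posts. Origin: middle of its front edge, at bench level. +x goes into the rack, so -x is the pull-out direction; y runs along the front edge; z up.
- band (a point): Centre of the yellow band painted flat on the bench, 165 mm in front of the rack's front edge. The band is 50 mm wide along x and 300 mm long along y. Axes as the rack.
- crate: Loose green open crate, about 0.7 kg, sliding on the bench: 150 mm deep (x), 200 mm wide (y), walls and floor 5 mm thick. Origin: centre of its underside; -x is its front, facing out of the rack; z up. Front wall 45 mm high with an orange lip, other walls 30 mm. At the start its front is 40 to 70 mm inside the rack's front edge. Between front wall and V supports it is empty.
- crate_lip (a point): Middle of the top edge of the crate's front wall (orange lip), 45 mm above the bench; the 5 mm wall is centred on this point. Axes as the crate.
- crate_seat (a point): Where the tube's centre must come to lie, the tube along y: above the crate's centre, 62 mm above its underside, midway between the two wooden V supports. These stand at y = -50 and +50 mm, each 16 mm thick in y, with a 90 degree V opening upward (groove bottom 34 mm, top 59 mm above the bench); nothing lies between them. Axes as the crate.
- hook: Loose pull hook, 0.22 kg, 203 mm long, standing on its flat underside. Origin: centre of the handle's underside; +x points from handle to blade, z up. Wooden handle 70 mm long (x), 24 mm wide (y), 40 mm high. Its centre of mass lies about 55 mm ahead of the handle's centre.
- hook_grip (a point): Centre of the hook's wooden handle (half-way up, 20 mm above its underside). Axes as the hook.
- hook_tip (a point): Middle of the lower edge of the hook's red blade, 165 mm ahead (+x) of the handle's centre, level with the handle's underside. The blade is an upright plate 5 mm thick (x), 30 mm wide (y), hanging 29 mm below the steel shaft, which is 12 mm wide, 8 mm high (29 to 37 mm above this point). Axes as the hook.
- tube: Loose copper-coloured tube with closed black ends, 40 mm in diameter, 140 mm long, 0.35 kg. Origin: on its surface, half-way along; its x runs along the tube.
- tube_center (a point): Centre of the tube, on its axis; x along the tube. At the start 32 mm above the bench: the tube lies on two fixed wooden saddles, each 18 mm long along the tube and 60 mm wide, centred 45 mm either side of the tube's middle (give or take 8 mm), with stops up to 24 mm above the bench on both sides. The tube's middle is free for fingers.
- can: Blue can, 60 mm in diameter, 110 mm high, standing; bystander. Origin: centre of its underside.
- hammer: Hammer, 220 mm long, lying; bystander. Handle towards its -x.
- plank: Pale wooden plank, 80 x 140 x 30 mm, lying flat; bystander. Origin: centre of its underside.
There are look-alikes about, which are no part of the job. What is shaped like the hook but turquoise is not meant. There is more than one size of the crate; the one meant has the size given above.

How it is judged:
By the outcome, as a careful person would: the job done as asked, in the order asked, and still so for the second after the job is handed in, with the robot touching nothing.
It also fails if it takes over 66 s, if anything falls off the work surface, if the arm or the gripper's body presses on something with over 40 N, if the wrist force passes 120 N, or if a joint passes its speed limit or range.

## Working session

There is one attempt and no reset: what is moved stays moved. The work goes in short steps, Python scripts to look and compute and a shell command to move; the robot and the scene stay as the last step left them, time stands still between calls to the robot, and variables do not carry over. Pictures are saved under pics/ and viewed, at most 10 in all, crops included, and the job is handed in when it is done.

```bash
mkdir -p pics; cat > h.py <<'E'
import numpy as np, cv2
from workcell import monitor, imaging, job, robot
def snap(n):
    im,d=imaging.get_image(n); np.savez('/tmp/'+n+'.npz',im=im,d=d); return im,d
def load(n):
    z=np.load('/tmp/'+n+'.npz'); return z['im'],z['d']
def cloud(n,d):
    m=imaging.camera_model(n); v,u=np.mgrid[:d.shape[0],:d.shape[1]]
    c=np.stack([(u-m['cx'])/m['fx']*d,(v-m['cy'])/m['fy']*d,d],-1)
    P=(c-np.array(m['t']))@np.array(m['R']); P[d==0]=np.nan; return P
E
python3 - <<'E'
from h import *
for n in ('top','side'):
    im,d=snap(n); cv2.imwrite(f'pics/{n}0.png',im[...,::-1])
print(robot.tcp_to_tips, monitor.state())
E
```

```text
0.017 {'time': 0.1, 'qpos': array([-1.34181053e+00,  1.16440327e-01,  1.44220450e+00, -4.93484898e-06,
        1.58399193e+00, -3.77864950e-02]), 'qd': array([ 0.00047253, -0.00232483, -0.00039722, -0.00086615, -0.00120505,
       -0.00085073]), 'joint_efforts': array([ 3.72832685e-03, -7.33662629e+01, -6.33787966e+01,  1.12027560e-04,
        5.19873312e-03,  3.68744770e-05]), 'eef_pos': array([ 0.17790719, -0.65097451,  0.24763068]), 'orientation': array([-3.14054911e+00, -3.45126835e-05,  2.66772210e-01]), 'contact_force': array([-0.02683948,  0.29667978, -0.13239198]), 'wrist_torque': array([0.03706476, 0.01988592, 0.04825473]), 'grasp_force': 0.0, 'gripper_width': 0.08532262918385816}
```

View pics/top0.png

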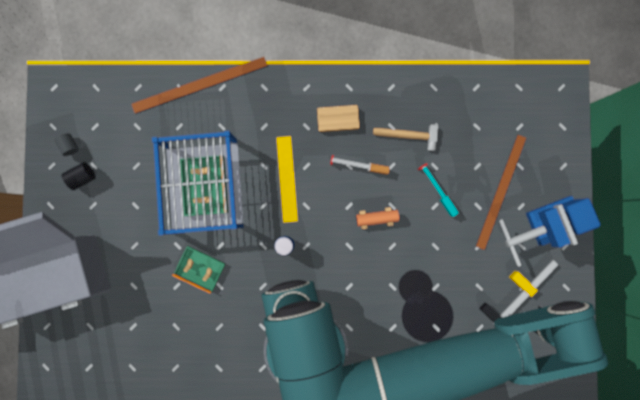

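View pics/side0.png

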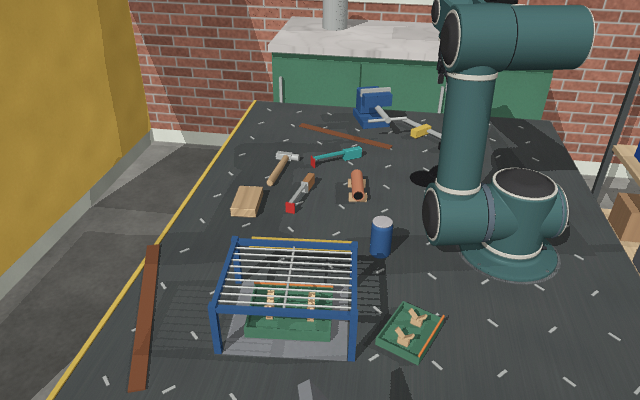

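The top picture shows the rack at (195,183), the crate under it at about (203,185), and the band at (287,180). The hook has its handle at (380,170) and red blade at (333,160), the tube is at (378,217) and the can at (284,246). The small crate at (200,270) and the turquoise hook are decoys.

```bash
cat > m.py <<'E'
from h import *
def rect(name,P,mask,im=None):
    p=P[mask]; p=p[~np.isnan(p[:,0])]
    if len(p)<5: print(name,len(p)); return
    r=cv2.minAreaRect((p[:,:2]*1000).astype(np.float32))
    print(name,len(p),'c',np.round(r[0],1),'sz',np.round(r[1],1),'ang',round(r[2],1),'z',np.round(np.percentile(p[:,2],[5,50,95])*1000,1),'med',np.round(np.median(p,0)*1000,1))
E
python3 - <<'E'
from m import *
im,d=load('top'); P=cloud('top',d); hsv=cv2.cvtColor(im,cv2.COLOR_RGB2HSV)
print(imaging.camera_model('top'))
H,S,V=[hsv[...,i].astype(int) for i in range(3)]
def win(a,b,c,e):
    m=np.zeros(d.shape,bool); m[b:e,a:c]=1; return m
Z=P[...,2]
rect('band',P,win(270,130,303,228)&(H>20)&(H<32)&(S>150))
rect('racktop',P,win(148,125,242,238)&(Z>.13))
rect('rackblue',P,win(148,125,242,238)&(Z>.12)&(H>100)&(H<125)&(S>120))
rect('hook all',P,win(325,150,396,178)&(Z>.012))
rect('handle',P,win(360,155,396,178)&(Z>.033)&(S>110))
rect('blade',P,win(325,150,345,170)&((H<6)|(H>174))&(S>90))
rect('tube',P,win(352,203,405,232)&(Z>.028))
rect('can',P,win(270,232,298,258)&(Z>.1))
rect('plank',P,win(312,100,363,135)&(Z>.02))
rect('hammer',P,win(368,118,442,155)&(Z>.01))
m=win(165,140,236,228)&(H>40)&(H<85)&(S>60)&(Z<.1)
rect('crate green',P,m)
m=win(165,140,245,228)&(H>3)&(H<22)&(S>110)&(Z<.1)
rect('crate orange/wood',P,m)
c=im[110:250,140:440]; cv2.imwrite('pics/top1.png',cv2.resize(c,None,fx=2.6,fy=2.6,interpolation=cv2.INTER_CUBIC)[...,::-1])
E
```

```text
{'fx': 472.8177369413808, 'fy': 472.8177369413808, 'cx': 316.3709714355634, 'cy': 197.1368367415268, 'R': array([[ 0.002182  , -0.99996348, -0.00826278],
       [-0.99880701, -0.00177624, -0.04879956],
       [ 0.0487831 ,  0.0083594 , -0.99877441]]), 't': array([-0.03803968,  0.52807223,  1.63240815])}
band 1282 c [594.2  68. ] sz [304.1  53.2] ang 4.9 z [-5.7  0.9  7.6] med [592.4  67.2   0.9]
racktop 2494 c [567.7 356.6] sz [316.3 251.5] ang 4.9 z [131.3 137.5 144.9] med [567.2 361.5 137.5]
rackblue 1343 c [568.7 356.5] sz [314.6 251.4] ang 4.8 z [133.7 140.1 146. ] med [566.8 370.7 140.1]
hook all 314 c [ 638.  -187.3] sz [203.  27.] ang 79.8 z [27.9 38.1 45.3] med [ 634.3 -217.6   38.1]
handle 125 c [ 625.1 -254. ] sz [61.9 25.4] ang 80.1 z [35.2 40.5 45.9] med [ 623.9 -254.4   40.5]
blade 21 c [660.1 -89.1] sz [ 8.1 35.7] ang 83.9 z [-3.9  6.4 39.5] med [656.7 -88.1   6.4]
tube 494 c [ 455.3 -245. ] sz [ 48.7 142.2] ang 6.7 z [36.5 48.1 56.9] med [ 455.9 -244.    48.1]
can 241 c [364.4  69.4] sz [55.3 54.3] ang 27.9 z [103.3 109.9 115.7] med [363.8  67.9 109.9]
plank 932 c [ 802.1 -111.2] sz [ 82.2 139.8] ang 3.9 z [23.4 29.7 35.8] med [ 801.9 -111.6   29.7]
hammer 609 c [ 739.3 -345.7] sz [110.8 240.2] ang 2.1 z [14.  23.6 30.9] med [ 746.8 -378.5   23.6]
crate green 1175 c [566.4 362.5] sz [199.5 134.7] ang 4.8 z [-1.   6.  30.2] med [559.8 368.5   6. ]
crate orange/wood 3
```

View pics/top1.png

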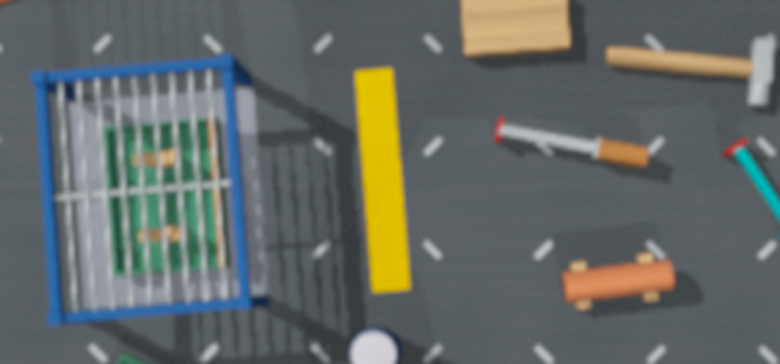

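The crop shows the orange lip behind the wires, from crop (213,120) to (220,265), which is roughly image (222,156) to (225,212). Next I'll fit that line at z=45 mm in the rack's axes.

```bash
python3 - <<'E'
from m import *
im,d=load('top'); P=cloud('top',d); m=imaging.camera_model('top'); R=np.array(m['R']); t=np.array(m['t'])
def onplane(u,v,z):
    r=R.T@np.array([(u-m['cx'])/m['fx'],(v-m['cy'])/m['fy'],1]); o=-R.T@t
    return o+r*(z-o[2])/r[2]
a=np.radians(94.9); ex=np.array([np.cos(a),np.sin(a)]); ey=np.array([-ex[1],ex[0]])
o=np.array([.5942,.068])+.165*ex; o2=np.array([.5682,.3565])-.125*ex; print('front',o,o2)
o=(o+o2)/2
X=[]
for v in range(146,224):
    row=im[v,212:234].astype(int); s=row[:,0]-row[:,1]; k=s.argmax()
    if s[k]>25:
        w=np.clip(s,0,None)*(abs(np.arange(len(s))-k)<3); u=212+(w*np.arange(len(s))).sum()/w.sum()
        p=onplane(u,v,.045)[:2]; X.append([*p,(p-o)@ex,(p-o)@ey,P[v,212+k,2]])
X=np.array(X)*1000; print(len(X)); print(np.round(X[::6],1)); 
f=cv2.fitLine(X[:,:2].astype(np.float32),cv2.DIST_HUBER,0,.01,.01).ravel(); print('fit',f,np.degrees(np.arctan2(f[1],f[0])))
print('med',np.median(X,0),'mid',(X[0]+X[-1])/2)
E
```

```text
front [0.58010621 0.23239697] [0.57887712 0.23195684]
7
[[657.  290.2  51.2 -82.1 126.3]
 [595.  286.4  52.7 -20.1  44. ]]
fit [9.9743682e-01 7.1553051e-02 6.3483624e+02 2.8908459e+02] 4.1031938
med [646.62684728 290.18996052  52.11813276 -71.85282498  48.30796624] mid [625.99598088 288.28963596  51.93539876 -51.12733658  85.18062586]
```

```bash
python3 -m crank '[{"gripper":1,"dx":0.06,"dy":0.05,"yaw":10.7},{"dx":0.06,"dy":0.05,"yaw":10.7},{"dx":0.06,"dy":0.05,"yaw":10.7},{"dx":0.06,"dy":0.05,"yaw":10.7},{"dx":0.06,"dy":0.05,"yaw":10.7},{"dx":0.06,"dy":0.05,"yaw":10.7},{"dx":0.06,"dy":0.05},{"dx":0.03,"dy":0.05,"dz":-0.03},{"dz":-0.05},{}]' 100
```

```text
$[0]: bad value
```

The lip is about 52 mm inside the rack front and the crate is aligned with the rack within about 1°. That row was refused, so I'll find out which field caused it.

```bash
python3 -m crank '[{"gripper":1.0,"dx":0.06,"dy":0.05,"dz":0.0,"yaw":10.5}]' 100; python3 -m crank '[{"dx":0.06,"dy":0.05,"yaw":10.5}]'
```

```text
time: 0.22
eef_pos: [0.2245, -0.6119, 0.2472]
orientation: [-3.14, 0.0, 0.449]
contact_force: [1.5, 0.4, 0.2]
gripper_width: 0.0852
grasp_force: 0.0$[0]: bad value
```

```bash
python3 -m crank '[{"gripper":1,"dx":0.045,"dy":0.04,"dz":0,"yaw":6},{"gripper":1,"dx":0.045,"dy":0.04,"dz":0,"yaw":6},{"gripper":1,"dx":0.045,"dy":0.04,"dz":0,"yaw":6},{"gripper":1,"dx":0.045,"dy":0.04,"dz":0,"yaw":6},{"gripper":1,"dx":0.045,"dy":0.04,"dz":0,"yaw":6},{"gripper":1,"dx":0.045,"dy":0.04,"dz":0,"yaw":6},{"gripper":1,"dx":0.045,"dy":0.04,"dz":0,"yaw":6},{"gripper":1,"dx":0.045,"dy":0.04,"dz":0,"yaw":6},{"gripper":1,"dx":0.03,"dy":0.03,"dz":-0.04,"yaw":6},{"gripper":1,"dx":0,"dy":0,"dz":-0.06,"yaw":0},{"gripper":1,"dx":0,"dy":0,"dz":0,"yaw":0},{"gripper":1,"dx":0,"dy":0,"dz":0,"yaw":0}]' 100
```

```text
time: 1.72
eef_pos: [0.6163, -0.2618, 0.1507]
orientation: [3.14, 0.001, 1.392]
contact_force: [-0.6, -0.2, 0.9]
gripper_width: 0.0852
grasp_force: 0.0
```

```bash
python3 -m crank '[{"gripper":1,"dx":0.01,"dy":0.009,"dz":-0.02,"yaw":0},{"gripper":1,"dx":0,"dy":0,"dz":-0.05,"yaw":0},{"gripper":1,"dx":0,"dy":0,"dz":-0.04,"yaw":0},{"gripper":1,"dx":0,"dy":0,"dz":-0.016,"yaw":0},{"gripper":1,"dx":0,"dy":0,"dz":0,"yaw":0},{"gripper":0,"dx":0,"dy":0,"dz":0,"yaw":0},{"gripper":0,"dx":0,"dy":0,"dz":0,"yaw":0},{"gripper":0,"dx":0,"dy":0,"dz":0,"yaw":0},{"gripper":0,"dx":0,"dy":0,"dz":0,"yaw":0},{"gripper":0,"dx":0,"dy":0,"dz":0,"yaw":0},{"gripper":0,"dx":0,"dy":0,"dz":0,"yaw":0}]' 100
```

```text
time: 3.1
eef_pos: [0.6264, -0.2523, 0.0233]
orientation: [3.14, 0.0, 1.392]
contact_force: [-0.6, -0.1, 5.4]
gripper_width: 0.0229
grasp_force: 98.9
```

```bash
python3 -m crank '[{"gripper":0,"dx":0,"dy":0,"dz":0.03,"yaw":0},{"gripper":0,"dx":0,"dy":0,"dz":0.03,"yaw":0},{"gripper":0,"dx":0,"dy":0.02,"dz":0,"yaw":5},{"gripper":0,"dx":-0.006,"dy":0.04,"dz":0,"yaw":5},{"gripper":0,"dx":-0.006,"dy":0.04,"dz":0,"yaw":5},{"gripper":0,"dx":-0.006,"dy":0.05,"dz":0,"yaw":0},{"gripper":0,"dx":-0.006,"dy":0.05,"dz":0,"yaw":0},{"gripper":0,"dx":-0.006,"dy":0.04,"dz":0,"yaw":0},{"gripper":0,"dx":-0.001,"dy":0.03,"dz":0,"yaw":0},{"gripper":0,"dx":0,"dy":0.01,"dz":0,"yaw":0},{"gripper":0,"dx":0,"dy":0,"dz":0,"yaw":0}]' 100
python3 - <<'E'
from m import *
im,d=snap('top'); P=cloud('top',d)
c=im[120:240,140:340]; cv2.imwrite('pics/top2.png',cv2.resize(c,None,fx=3.8,fy=3.8,interpolation=cv2.INTER_CUBIC)[...,::-1])
i2,_=snap('side'); cv2.imwrite('pics/side2.png',cv2.resize(i2[150:370,180:480],None,fx=2.6,fy=2.6,interpolation=cv2.INTER_CUBIC)[...,::-1])
hsv=cv2.cvtColor(im,cv2.COLOR_RGB2HSV).astype(int); H,S=hsv[...,0],hsv[...,1]
k=np.zeros(d.shape,bool); k[150:215,235:285]=1
m=k&((H<6)|(H>174))&(S>110); rect('blade',P,m); print(np.argwhere(m).mean(0)); rect('shaft',P,k&(P[...,2]>.05))
E
```

```text
time: 4.47
eef_pos: [0.595, 0.0279, 0.0822]
orientation: [-3.141, 0.0, 1.655]
contact_force: [0.4, -0.0, -2.5]
gripper_width: 0.0227
grasp_force: 98.3
blade 9 c [581.5 193.9] sz [23.2 22.7] ang 59.4 z [40.2 95.7 99.1] med [577.6 192.3  95.7]
[180.33333333 246.88888889]
shaft 1236 c [553.1 133.9] sz [179.1 182.9] ang 0.0 z [ 97.2 402.9 437.1] med [566.4  76.  402.9]
```

View pics/top2.png

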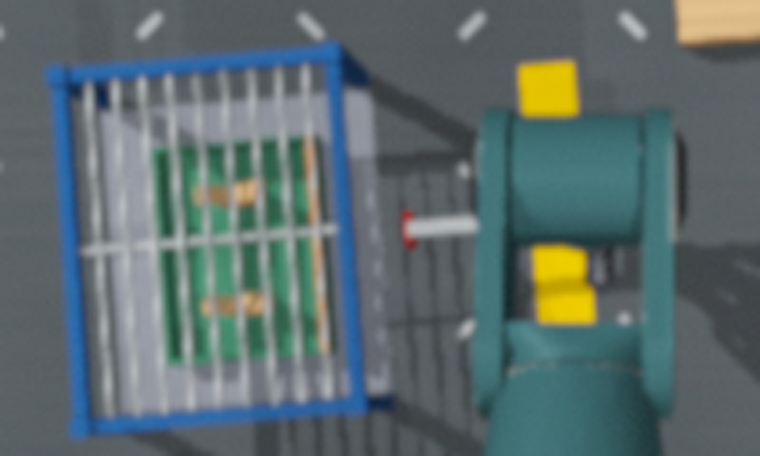

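View pics/side2.png

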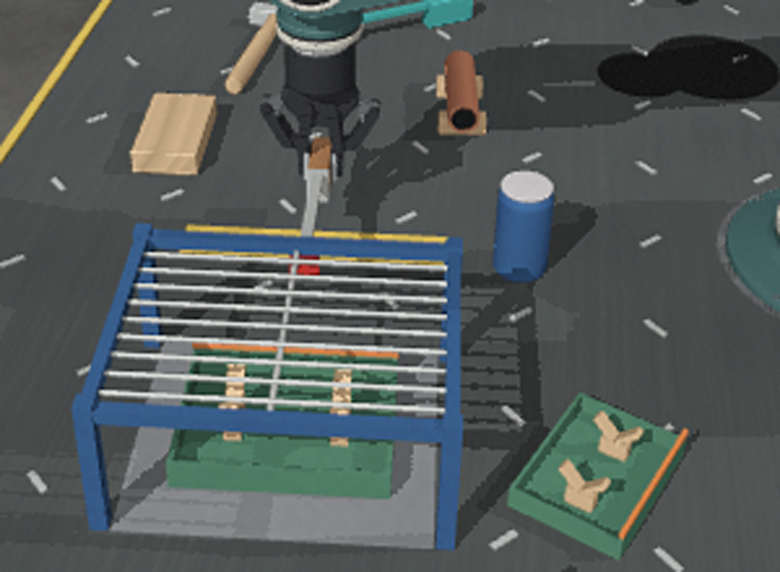

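The top view shows the blade at crop (408,228) heading for the lip middle at about (315,245), with no sag: the shaft top reads z≈96 mm, as expected. There is a clear ~40 mm pocket behind the lip. Now I'll insert and lower the blade.

```bash
python3 -m crank '[{"gripper":0,"dx":-0.0025,"dy":0.03,"dz":0,"yaw":0},{"gripper":0,"dx":-0.0025,"dy":0.03,"dz":0,"yaw":0},{"gripper":0,"dx":-0.0025,"dy":0.03,"dz":0,"yaw":0},{"gripper":0,"dx":-0.002,"dy":0.02,"dz":0,"yaw":0},{"gripper":0,"dx":0,"dy":0,"dz":0,"yaw":0},{"gripper":0,"dx":0,"dy":0,"dz":-0.015,"yaw":0},{"gripper":0,"dx":0,"dy":0,"dz":-0.012,"yaw":0},{"gripper":0,"dx":0,"dy":0,"dz":-0.008,"yaw":0},{"gripper":0,"dx":0,"dy":0,"dz":0,"yaw":0}]' 100
```

```text
time: 5.7
eef_pos: [0.5851, 0.1375, 0.0463]
orientation: [-3.14, 0.0, 1.654]
contact_force: [0.2, -0.1, -1.7]
gripper_width: 0.0225
grasp_force: 98.3
```

```bash
python3 -m crank '[{"gripper":0,"dx":0.001,"dy":-0.01,"dz":0,"yaw":0},{"gripper":0,"dx":0.001,"dy":-0.01,"dz":0,"yaw":0},{"gripper":0,"dx":0.0015,"dy":-0.018,"dz":0,"yaw":0},{"gripper":0,"dx":0.0015,"dy":-0.018,"dz":0,"yaw":0},{"gripper":0,"dx":0.0015,"dy":-0.018,"dz":0,"yaw":0},{"gripper":0,"dx":0.0015,"dy":-0.018,"dz":0,"yaw":0},{"gripper":0,"dx":0.0015,"dy":-0.018,"dz":0,"yaw":0},{"gripper":0,"dx":0.0015,"dy":-0.018,"dz":0,"yaw":0},{"gripper":0,"dx":0.0015,"dy":-0.018,"dz":0,"yaw":0},{"gripper":0,"dx":0.0015,"dy":-0.018,"dz":0,"yaw":0},{"gripper":0,"dx":0.001,"dy":-0.01,"dz":0,"yaw":0},{"gripper":0,"dx":0,"dy":0,"dz":0,"yaw":0}]' 100
python3 - <<'E'
from m import *
im,d=snap('top'); P=cloud('top',d)
c=im[120:240,140:340]; cv2.imwrite('pics/top3.png',cv2.resize(c,None,fx=3.8,fy=3.8,interpolation=cv2.INTER_CUBIC)[...,::-1])
E
```

```text
time: 7.2
eef_pos: [0.6005, -0.0371, 0.0472]
orientation: [-3.141, 0.001, 1.653]
contact_force: [0.4, -0.8, -2.0]
gripper_width: 0.0226
grasp_force: 98.3
```

View pics/top3.png

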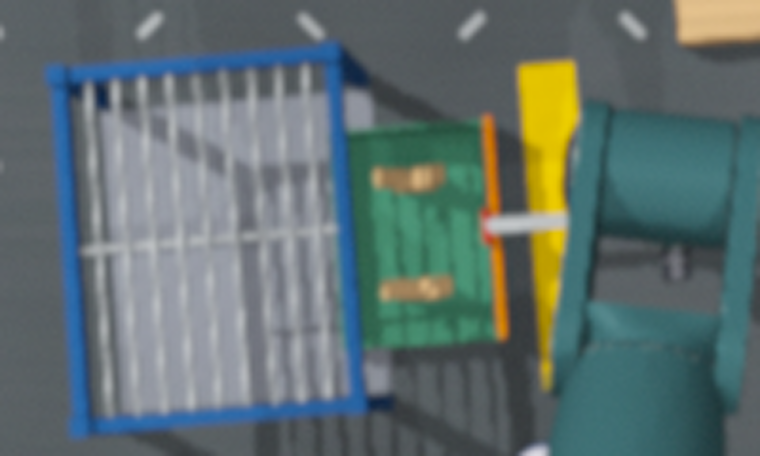

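The crate follows straight, with the lip at crop x≈495 and parallel to the band. I'll measure the lip to get the remaining pull.

```bash
cat > lip.py <<'E'
from m import *
def lip(u0,u1,v0=140,v1=218):
    im,d=snap('top'); P=cloud('top',d); hsv=cv2.cvtColor(im,cv2.COLOR_RGB2HSV).astype(int)
    k=np.zeros(d.shape,bool); k[v0:v1,u0:u1]=1
    H,S,V=hsv[...,0],hsv[...,1],hsv[...,2]
    mk=k&(H>7)&(H<18)&(S>170)&(V>140)
    m=imaging.camera_model('top'); R=np.array(m['R']); o=-R.T@np.array(m['t'])
    v,u=np.nonzero(mk); r=np.stack([(u-m['cx'])/m['fx'],(v-m['cy'])/m['fy'],1+0*u],1)@R
    p=(o+r*((.045-o[2])/r[:,2])[:,None])[:,:2]*1000
    b=cv2.minAreaRect(p.astype(np.float32)); f=cv2.fitLine(p.astype(np.float32),cv2.DIST_HUBER,0,.01,.01).ravel()
    a=np.radians(94.9); ex=np.array([np.cos(a),np.sin(a)]); ey=np.array([-ex[1],ex[0]]); rf=np.array([579.5,232.2])
    c=np.array(b[0]); print(len(u),'lip c',c,b[1],'ang',np.degrees(np.arctan2(f[1],f[0])),'rackxy',(c-rf)@ex,(c-rf)@ey); return P,hsv
E
python3 -c "
from lip import *
lip(262,276)"
```

```text
92 lip c [586.93457031 121.97939301] (196.0949249267578, 10.487859725952148) ang 5.4466195 rackxy -110.45282144334718 2.0073059557542896
```

```bash
python3 -m crank '[{"gripper":0,"dx":0.001,"dy":-0.01,"dz":0,"yaw":0},{"gripper":0,"dx":0.0015,"dy":-0.016,"dz":0,"yaw":0},{"gripper":0,"dx":0.001,"dy":-0.016,"dz":0,"yaw":0},{"gripper":0,"dx":0.001,"dy":-0.01,"dz":0,"yaw":0},{"gripper":0,"dx":0,"dy":0,"dz":0,"yaw":0},{"gripper":0,"dx":-0.001,"dy":0.01,"dz":0,"yaw":0},{"gripper":0,"dx":0,"dy":0,"dz":0,"yaw":0}]' 100
python3 -c "
from lip import *
lip(275,300)"
```

```text
time: 8.18
eef_pos: [0.6039, -0.0771, 0.0473]
orientation: [3.142, -0.0, 1.655]
contact_force: [0.1, 0.2, -2.6]
gripper_width: 0.0228
grasp_force: 98.3
28 lip c [593.88201904  71.49551392] (175.28762817382812, 4.502860069274902) ang 4.243865 rackxy -161.3456266017082 -0.6025742875240951
```

```bash
python3 -m crank '[{"gripper":0,"dx":0,"dy":0,"dz":0.03,"yaw":0},{"gripper":0,"dx":0,"dy":0,"dz":0.03,"yaw":0},{"gripper":0,"dx":0,"dy":0,"dz":0,"yaw":0},{"gripper":0,"dx":0.004,"dy":-0.04,"dz":0,"yaw":0},{"gripper":0,"dx":0.004,"dy":-0.05,"dz":0,"yaw":-5},{"gripper":0,"dx":0.006,"dy":-0.05,"dz":0,"yaw":-5},{"gripper":0,"dx":0.008,"dy":-0.035,"dz":0,"yaw":-5},{"gripper":0,"dx":0,"dy":0,"dz":-0.03,"yaw":0},{"gripper":0,"dx":0,"dy":0,"dz":-0.03,"yaw":0},{"gripper":0,"dx":0,"dy":0,"dz":-0.018,"yaw":0},{"gripper":0,"dx":0,"dy":0,"dz":-0.004,"yaw":0},{"gripper":0,"dx":0,"dy":0,"dz":0,"yaw":0}]' 100
```

```text
time: 9.72
eef_pos: [0.6263, -0.2531, 0.0258]
orientation: [3.141, 0.0, 1.393]
contact_force: [0.1, 0.2, -1.7]
gripper_width: 0.0228
grasp_force: 98.4
```

```bash
python3 -m crank '[{"gripper":0,"dx":0,"dy":0,"dz":-0.002,"yaw":0},{"gripper":0,"dx":0,"dy":0,"dz":0,"yaw":0},{"gripper":0.5,"dx":0,"dy":0,"dz":0,"yaw":0},{"gripper":1,"dx":0,"dy":0,"dz":0,"yaw":0},{"gripper":1,"dx":0,"dy":0,"dz":0,"yaw":0},{"gripper":1,"dx":0,"dy":0,"dz":0.04,"yaw":0},{"gripper":1,"dx":0,"dy":0,"dz":0.06,"yaw":0},{"gripper":1,"dx":0,"dy":0.03,"dz":0.05,"yaw":0},{"gripper":1,"dx":0.01,"dy":0.06,"dz":0,"yaw":5},{"gripper":1,"dx":0.01,"dy":0.06,"dz":0,"yaw":5},{"gripper":1,"dx":0,"dy":0.06,"dz":0,"yaw":5},{"gripper":1,"dx":0,"dy":0,"dz":0,"yaw":0}]' 100
python3 - <<'E'
from m import *
im,d=snap('top'); P=cloud('top',d); hsv=cv2.cvtColor(im,cv2.COLOR_RGB2HSV).astype(int); H,S=hsv[...,0],hsv[...,1]
k=np.zeros(d.shape,bool); k[200:235,350:408]=1
rect('tube',P,k&(P[...,2]>.042)&(P[...,2]<.07))
k2=np.zeros(d.shape,bool); k2[140:185,322:400]=1
rect('hook',P,k2&(P[...,2]>.015)&(P[...,2]<.07))
cv2.imwrite('pics/top4.png',cv2.resize(im[100:260,130:450],None,fx=2.4,fy=2.4,interpolation=cv2.INTER_CUBIC)[...,::-1])
E
```

```text
time: 11.22
eef_pos: [0.6459, -0.0395, 0.1735]
orientation: [3.141, -0.001, 1.66]
contact_force: [0.5, -1.3, -0.2]
gripper_width: 0.0857
grasp_force: 0.0
tube 401 c [ 456.7 -245.8] sz [ 37.4 141.5] ang 8.2 z [43.6 49.8 56.1] med [ 455.9 -246.7   49.8]
hook 268 c [ 636.5 -189.8] sz [196.2  25.4] ang 78.5 z [28.7 37.9 44.8] med [ 630.5 -227.6   37.9]
```

View pics/top4.png

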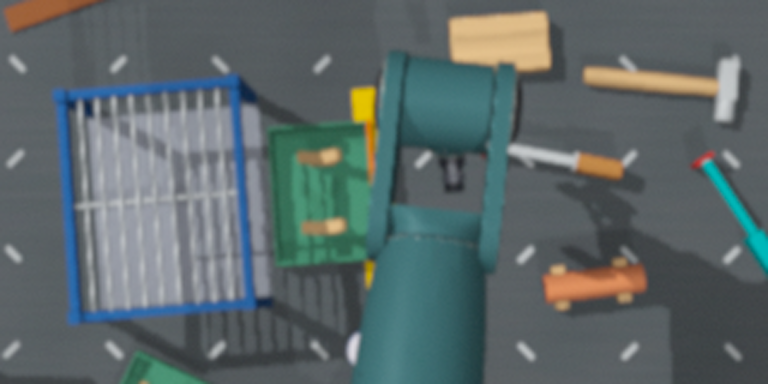

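```bash
python3 -m crank '[{"gripper":1,"dx":-0.03,"dy":-0.035,"dz":0,"yaw":1},{"gripper":1,"dx":-0.04,"dy":-0.042,"dz":0,"yaw":2},{"gripper":1,"dx":-0.04,"dy":-0.043,"dz":0,"yaw":0},{"gripper":1,"dx":-0.04,"dy":-0.043,"dz":0,"yaw":0},{"gripper":1,"dx":-0.04,"dy":-0.043,"dz":0,"yaw":0},{"gripper":1,"dx":0,"dy":0,"dz":-0.03,"yaw":0},{"gripper":1,"dx":0,"dy":0,"dz":0,"yaw":0},{"gripper":1,"dx":0,"dy":0,"dz":0,"yaw":0}]' 60
```

```text
time: 12.28
eef_pos: [0.4563, -0.2494, 0.1442]
orientation: [3.141, 0.0, 1.706]
contact_force: [0.5, 0.1, 0.8]
gripper_width: 0.0855
grasp_force: 0.0
```

```bash
python3 -m crank '[{"gripper":1,"dx":0,"dy":0.0035,"dz":-0.04,"yaw":0},{"gripper":1,"dx":0,"dy":0,"dz":-0.04,"yaw":0},{"gripper":1,"dx":0,"dy":0,"dz":-0.03,"yaw":0},{"gripper":1,"dx":0,"dy":0,"dz":0,"yaw":0},{"gripper":0,"dx":0,"dy":0,"dz":0,"yaw":0},{"gripper":0,"dx":0,"dy":0,"dz":0,"yaw":0},{"gripper":0,"dx":0,"dy":0,"dz":0,"yaw":0},{"gripper":0,"dx":0,"dy":0,"dz":0,"yaw":0},{"gripper":0,"dx":0,"dy":0,"dz":0,"yaw":0}]' 60
```

```text
time: 13.4
eef_pos: [0.4567, -0.2459, 0.0349]
orientation: [3.14, 0.001, 1.707]
contact_force: [-1.6, 2.5, 7.8]
gripper_width: 0.0384
grasp_force: 59.2
```

```bash
python3 -m crank '[{"gripper":0,"dx":0,"dy":0,"dz":0.03,"yaw":0},{"gripper":0,"dx":0,"dy":0,"dz":0.05,"yaw":0},{"gripper":0,"dx":0,"dy":0,"dz":0.045,"yaw":0},{"gripper":0,"dx":0,"dy":0,"dz":0,"yaw":0}]' 60
python3 - <<'E'
from lip import *
P,hsv=lip(270,300)
H,S=hsv[...,0],hsv[...,1]; Z=P[...,2]
k=np.zeros(Z.shape,bool); k[135:222,232:292]=1
rect('crate',P,k&(Z>.018)&(Z<.06))
w=k&(H>8)&(H<25)&(S>60)&(Z>.03)&(Z<.075)
k1=w.copy();k1[:,278:]=0; n,l,st,c=cv2.connectedComponentsWithStats(k1.astype(np.uint8))
for i in range(1,n):
    if st[i,4]>8: print(st[i]); rect('V',P,l==i)
im,d=load('top'); cv2.imwrite('pics/top5.png',cv2.resize(im[130:260,220:420],None,fx=3.8,fy=3.8,interpolation=cv2.INTER_CUBIC)[...,::-1])
E
```

```text
time: 13.9
eef_pos: [0.457, -0.2463, 0.1623]
orientation: [3.137, 0.004, 1.707]
contact_force: [0.3, -0.0, -4.9]
gripper_width: 0.0383
grasp_force: 62.6
29 lip c [592.2956543   71.56319427] (172.13784790039062, 4.098254680633545) ang 4.32577 rackxy -161.142691198902 0.9722117172765571
crate 572 c [613.2 158.5] sz [257.7 179.4] ang 4.2 z [21.2 34.9 55.1] med [599.9 144.7  34.9]
[254 162  18   7  82]
V 82 c [634.5 146. ] sz [16.8 58.6] ang 6.2 z [32.4 47.6 60. ] med [635.2 144.1  47.6]
[256 192  18   5  75]
V 75 c [536.7 138.5] sz [14.5 57.9] ang 0.5 z [32.7 47.9 61. ] med [536.6 139.7  47.9]
```

View pics/top5.png

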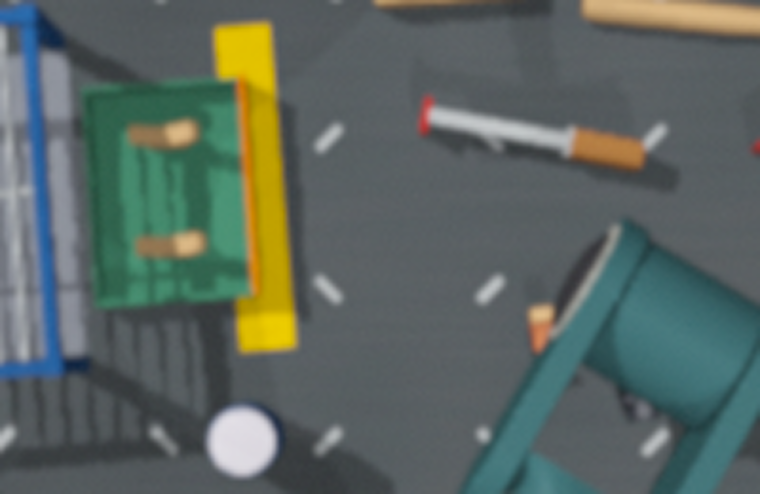

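The crate's front edge lies fully on the band. The V supports are centred around (586,143), axis about 4.5°. Now I'll carry the tube there with a +87° turn.

```bash
python3 -m crank '[{"gripper":0,"dx":0.0143,"dy":0.03,"dz":0,"yaw":5},{"gripper":0,"dx":0.0143,"dy":0.04,"dz":0,"yaw":9},{"gripper":0,"dx":0.0143,"dy":0.045,"dz":0,"yaw":9},{"gripper":0,"dx":0.0143,"dy":0.045,"dz":0,"yaw":9},{"gripper":0,"dx":0.0143,"dy":0.045,"dz":0,"yaw":9},{"gripper":0,"dx":0.0143,"dy":0.045,"dz":0,"yaw":9},{"gripper":0,"dx":0.0143,"dy":0.045,"dz":0,"yaw":10},{"gripper":0,"dx":0.0143,"dy":0.045,"dz":0,"yaw":9},{"gripper":0,"dx":0.0143,"dy":0.03,"dz":0,"yaw":9},{"gripper":0,"dx":0,"dy":0.019,"dz":0,"yaw":8.7},{"gripper":0,"dx":0,"dy":0,"dz":0,"yaw":0},{"gripper":0,"dx":0,"dy":0,"dz":0,"yaw":0}]' 60
python3 - <<'E'
from m import *
im,d=snap('side'); P=cloud('side',d); hsv=cv2.cvtColor(im,cv2.COLOR_RGB2HSV).astype(int)
cv2.imwrite('pics/side6.png',cv2.resize(im[130:350,180:480],None,fx=2.6,fy=2.6,interpolation=cv2.INTER_CUBIC)[...,::-1])
E
```

```text
time: 15.45
eef_pos: [0.5842, 0.1429, 0.1571]
orientation: [-3.141, -0.002, -3.066]
contact_force: [-0.5, 0.5, -3.0]
gripper_width: 0.0379
grasp_force: 62.4
```

View pics/side6.png

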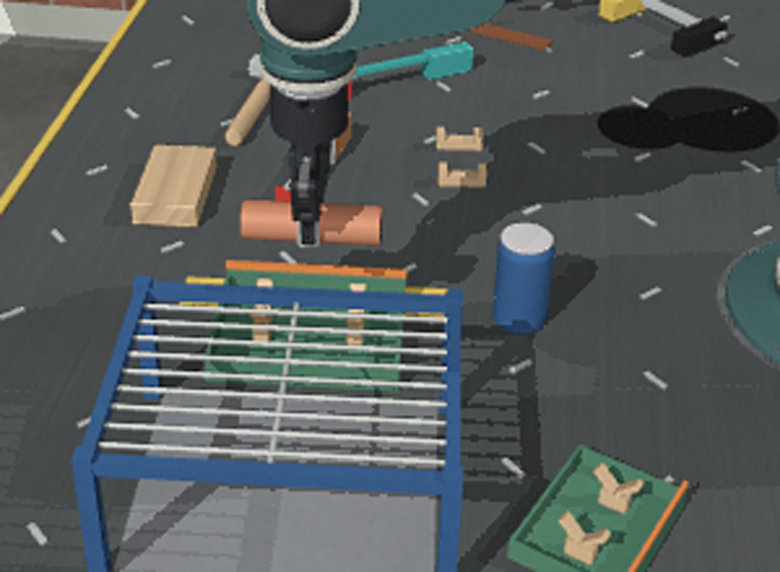

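The tube is held level and centred above the supports: tube at crop (310,222), supports at (262,310) and (356,312). Lowering now.

```bash
python3 -m crank '[{"gripper":0,"dx":0.002,"dy":0,"dz":-0.03,"yaw":0},{"gripper":0,"dx":0,"dy":0,"dz":-0.03,"yaw":0},{"gripper":0,"dx":0,"dy":0,"dz":-0.018,"yaw":0},{"gripper":0,"dx":0,"dy":0,"dz":-0.004,"yaw":0},{"gripper":0,"dx":0,"dy":0,"dz":-0.004,"yaw":0},{"gripper":0,"dx":0,"dy":0,"dz":0,"yaw":0}]' 60
```

```text
time: 16.25
eef_pos: [0.587, 0.1434, 0.073]
orientation: [3.142, 0.001, -3.064]
contact_force: [-0.0, 0.7, -4.2]
gripper_width: 0.0383
grasp_force: 62.3
```

```bash
python3 -m crank '[{"gripper":0,"dx":0,"dy":0,"dz":-0.004,"yaw":0},{"gripper":0,"dx":0,"dy":0,"dz":-0.002,"yaw":0},{"gripper":0,"dx":0,"dy":0,"dz":0,"yaw":0}]'; python3 -m crank '[{"gripper":0,"dx":0,"dy":0,"dz":-0.0015,"yaw":0},{"gripper":0,"dx":0,"dy":0,"dz":0,"yaw":0}]'
```

```text
time: 16.62
eef_pos: [0.5866, 0.1434, 0.0661]
orientation: [-3.142, -0.0, -3.063]
contact_force: [-0.2, -0.4, -4.4]
gripper_width: 0.038
grasp_force: 62.3
time: 16.88
eef_pos: [0.587, 0.1432, 0.0654]
orientation: [-3.141, 0.001, -3.063]
contact_force: [-0.9, -4.0, 3.3]
gripper_width: 0.0385
grasp_force: 63.2
```

Contact, with a slight push toward -y, so I'll ease 1 mm that way, settle and release.

```bash
python3 -m crank '[{"gripper":0,"dx":0,"dy":-0.001,"dz":-0.0005,"yaw":0},{"gripper":0,"dx":0,"dy":0,"dz":0,"yaw":0}]' 20; python3 -m crank '[{"gripper":0.55,"dx":0,"dy":0,"dz":0,"yaw":0},{"gripper":0.7,"dx":0,"dy":0,"dz":0,"yaw":0},{"gripper":0.85,"dx":0,"dy":0,"dz":0,"yaw":0},{"gripper":0.85,"dx":0,"dy":0,"dz":0,"yaw":0},{"gripper":0.85,"dx":0,"dy":0,"dz":0.02,"yaw":0},{"gripper":0.85,"dx":0,"dy":0,"dz":0.03,"yaw":0},{"gripper":0.85,"dx":0,"dy":0,"dz":0.05,"yaw":0},{"gripper":0.85,"dx":0,"dy":0,"dz":0.05,"yaw":0},{"gripper":0.85,"dx":0,"dy":-0.05,"dz":0,"yaw":0},{"gripper":0.85,"dx":0,"dy":-0.06,"dz":0,"yaw":0},{"gripper":0.85,"dx":0,"dy":-0.06,"dz":0,"yaw":0},{"gripper":0.85,"dx":0,"dy":-0.06,"dz":0,"yaw":0}]'; python3 -m crank '[{"gripper":0.85,"dx":0,"dy":-0.05,"dz":0,"yaw":0},{"gripper":0.85,"dx":0,"dy":0,"dz":0,"yaw":0}]'
python3 - <<'E'
from lip import *
P,hsv=lip(270,300); im,_=load('top'); Z=P[...,2]
k=np.zeros(Z.shape,bool); k[140:222,232:280]=1
rect('tube',P,k&(Z>.065)&(Z<.1))
a=cv2.resize(im[130:260,220:420],None,fx=3,fy=3,interpolation=cv2.INTER_CUBIC)
s,_=snap('side'); b=cv2.resize(s[190:300,230:400],(600,390)[:0] or (200,390) if 0 else None,fx=1.17,fy=3,interpolation=cv2.INTER_CUBIC) if 0 else cv2.resize(s[200:310,240:355],None,fx=1.7,fy=1.7)
c=np.zeros((390,600+b.shape[1],3),np.uint8); c[:,:600]=a; c[:b.shape[0],600:]=b
cv2.imwrite('pics/fin.png',c[...,::-1])
E
```

```text
time: 17.12
eef_pos: [0.587, 0.1428, 0.065]
orientation: [3.141, 0.001, -3.063]
contact_force: [-1.7, 0.3, 5.4]
gripper_width: 0.0382
grasp_force: 63.5
time: 18.62
eef_pos: [0.5864, -0.0895, 0.2162]
orientation: [-3.141, 0.002, -3.063]
contact_force: [0.3, 1.0, 0.1]
gripper_width: 0.0723
grasp_force: 0.0
time: 18.88
eef_pos: [0.5864, -0.1405, 0.2157]
orientation: [-3.141, 0.001, -3.067]
contact_force: [0.4, 0.2, 0.3]
gripper_width: 0.0723
grasp_force: 0.0
35 lip c [592.27648926  71.90236664] (178.9781951904297, 3.7578656673431396) ang 3.855734 rackxy -160.80312139148026 0.9623356541130793
tube 473 c [583.7 141.3] sz [139.7  39.9] ang 4.3 z [68.6 78.6 85.8] med [582.1 140.8  78.6]
```

View pics/fin.png

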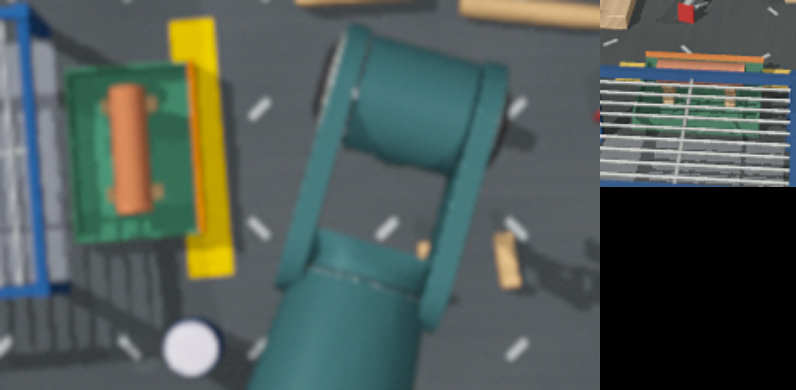

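The tube lies across both V supports, at crop (130,150) with angle 4.3° and its top at about 82 mm. The lip is on the band and the gripper is clear.

```bash
python3 -c "
from workcell import job
print(job.close_job())"
```

```text
the job is handed in; nothing more can be done
None
```

I handed the job in at about 19 s; it returned no verdict. The crate's front edge is on the yellow band, the hook is back on the bench outside the crate, and the tube is cradled in both V supports. The can, hammer and plank were not touched.

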